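# Unclamp a solar panel held by a left-hand-threaded swing clamp

## Robot

A 7-joint arm with a two-finger parallel gripper is mounted at the origin on the work surface. World frame = base frame: x ahead of the robot, y to its left, z up, the work surface at z = 0. Lengths are in mm, angles in rad, forces in N, time in s.
With the tool pointing down it reaches from about 400 to 875 mm from the base axis. Payload 4.4 kg.
Tool frame: the origin (TCP) lies at the very end of the fingers, on their centre line; the grasp point (between the pads) lies 19 mm behind it; y points along the fingers, z is the direction in which the jaws open and shut, and the axes are right-handed (so a half turn about y gives the same grasp; the last joint's range is limited). The gripper opens to 85 mm and grips with 20 to 120 N. Pads are 22 mm wide; open, the fingers measure 114 mm over their backs; the gripper's body (76 mm by 85 mm) begins 54 mm behind the grasp point. The pads swing forward as they close: fully open they stand 13 mm farther back than shut.
Start: joints at [1.212, 0.628, 0.038, 1.517, -0.027, 0.996, -0.02], TCP at [187.64, -622.342, 231.313] pointing down, gripper open.
Joint ranges: [-3.06, 3.06], [-0.37, 2.12], [-1.25, 1.32], [0.18, 2.47], [-1.1, 4.24], [0.23, 1.98], [-2.94, 2.94]. Speed limits (rad/s): [2.57, 2.57, 3.14, 3.14, 3.14, 3.14, 3.14].

## Interface

Orientations are given as [roll, pitch, yaw] about the fixed x, y, z axes, in that order (R = Rz(yaw) Ry(pitch) Rx(roll)).
In Python, from cell import * gives the robot as it stands.
- The arm moves only by the tool apply_moves, never from a script. Its argument "targets" is a list of rows, each a list of 6 numbers: the shift along the tool's x, y, z in units of 40 mm (1.0 is 40 mm), then the turn, a rotation vector about the tool's x, y, z in units of 8 degrees (1.0 is 8 degrees). A call has 1 to 12 rows; each row shifts and turns the commanded pose from where the row before left it, along the tool's axes as they then stand; what a row does not reach is not made up. A row lasts 1/8 s, in which the tool goes at most 62.5 mm and 10.7 degrees, less where a joint would pass 70% of its speed; a pose out of reach is approached as far as the arm can. A call is refused whole if a number of a shift passes 1 or a number of a turn 1, either way. A call with a gripper value outside its range is refused whole. "jaw" is the gripper command: -1 is shut, 1 is fully open, values between are in proportion, set as the call begins (left out, the last holds). The fingers move at their own pace and stop on an object; the grip force is fixed at half the most. Time passes only in rows, so rows that do not move let the fingers close. It gives the time, the measured TCP pose, the force and the opening at its end, in the units of the state.
- read_state(): the state, without advancing time (a new reading comes with each control period).
- get_image(name): name is "side" or "top"; returns the picture (400x640x3 uint8, red, green, blue); there is no depth.
- calibration(name): a dict with "fx", "fy", "cx", "cy" (pixels), "world_from_camera" (4x4, takes a point from camera to world coordinates). Camera axes: x right, y down, z forward; pixel columns grow to the right and rows downward; lengths in mm; the calibration is good to about 2 mm. A picture is of the moment at which its call begins. calibration takes no time and is no camera call.
- finish_job(): hands the job in, once; it reports no verdict.
The state is a dict: "clock": time; "qpos": joint angles; "qd": joint speeds; "tau": joint torques, N m; "eef_pos": TCP position; "tool_rot": TCP orientation; "force": force on the tool from outside, world axes, zero at the start; "torque": the same for the moment, N m; "width": finger opening in mm.
Only numpy, scipy, OpenCV 4.12 (cv2) and the standard library are available. Lean on these libraries where they do the work, as an engineer would, in place of code of your own. Each camera call takes 0.05 s, during which the arm holds its last target. There are 200 camera calls.

## Task

Free the small solar panel that is held by the orange swing clamp: this clamp has a left-hand thread, so loosen it the way such a thread calls for, until its brass toe has swung completely clear of the panel. Never tighten it noticeably further, leave the panel lying in its place, and leave the black clamp next to it as it is.

Things in the scene. Friction and masses are not known exactly. Their poses are not given: they have to be found in the camera images.
- lh_clamp (a joint): turning angle (rad) of the orange clamp; knob and toe turn as one about a vertical axis. Left-hand thread: grows as it is turned clockwise seen from above, which loosens it; counter-clockwise tightens. At 0 the toe points square over the panel's edge; starts at 0 to 0.3; clear of the panel from 0.95 on. Stops at -0.3 (tight) and 1.75. Friction about 0.12 N m; stays where left.
- lh_grip (a point): grip of the orange clamp: point on its axis, 60 mm above the bench, in an upright bar 44 mm long, 16 mm wide, from 29 mm below to 14 mm above this point, on a 42 mm collar. Turns with the clamp: x along the bar towards the toe's tip, y across the bar (grip this width), z up. Brass toe under the collar: 12 mm wide, tip 46 mm from the axis, its top 26 mm above the bench. Plate: 180 x 125 x 12 mm.
- lh_panel: the dark blue solar panel with silver lines under the orange clamp's toe, 90 x 70 x 5 mm, loose between low locating pins on the same aluminium plate. Origin: centre of its underside, 12 mm above the bench; x along its length, away from the clamp; its near edge is 32 mm from the clamp's axis; z up.
- rh_toe (a point): tip of the brass toe of the black clamp, a bystander of the same shape and size with an ordinary right-hand thread, on its own plate with its own panel; 46 mm out from that clamp's axis and 22 mm above the bench; x points away from that axis.
Mind the look-alikes: they are no part of the job. What is shaped like the part that bears lh_clamp but blue, green or pink is not meant.

How it is judged (in metres and radians):
At the end, for the whole second after the job is handed in: The orange clamp is turned clockwise to at least 0.95 rad, so that its toe is clear of the panel, and is at rest; its panel lies flat within 15 mm of where it was; the black clamp's toe is within 12 mm of where it was (value of joint lh_clamp above 0.95 rad and velocity of joint lh_clamp between -0.05 and 0.05 rad/s and distance of lh_panel from where it was at the start of the episode below 0.015 m and angle between lh_panel's own z axis and vertical below 0.15 rad and distance of rh_toe from where it was at the start of the episode below 0.012 m); the robot touches nothing.
It fails at once if the orange clamp was tightened further (below -0.2 rad) (value of joint lh_clamp below -0.2 rad).
It fails at once if the black clamp was turned (toe moved by more than 12 mm) (distance of rh_toe from where it was at the start of the episode above 0.012 m).
It fails at once if the panel was pushed out of place (by more than 15 mm) (distance of lh_panel from where it was at the start of the episode above 0.015 m).
It also fails if it takes over 32 s, if anything falls off the work surface, if the arm or the gripper's body presses on something with over 40 N, if the wrist force passes 120 N, or if a joint passes its speed limit or range.

## Working session

There is one attempt and no reset: what is moved stays moved. The work goes in short steps, Python scripts to look and compute and a tool call to move; the robot and the scene stay as the last step left them, time stands still between calls to the robot, and variables do not carry over. Pictures are saved under pics/ and viewed, about 8 in all and at most 12, crops included, and the job is handed in when it is done.

Besides the shell and the picture viewer there is one more tool, called after ">>>" as name(argument=value, ...), one argument or row to a line, values as JSON. apply_moves: Moves the arm, as the interface text tells. Its arguments: {"type":"object","properties":{"targets":{"type":"array"},"jaw":{"type":"number"}},"required":["targets"]}

```bash
mkdir -p pics; python3 - <<'E'
from cell import *
import cv2
for n in("top","side"):
    im=get_image(n); cv2.imwrite(f"pics/{n}0.png",im[:,:,::-1]); print(n,calibration(n))
print(read_state())
E
```

```text
top {'fx': 474.1610657829752, 'fy': 474.1610657829752, 'cx': 322.38208998322955, 'cy': 197.94892200836432, 'world_from_camera': array([[-1.14390017e-02, -9.96076113e-01,  8.77583405e-02,
         4.51385570e+02],
       [-9.99654137e-01,  9.31325074e-03, -2.45941161e-02,
         2.90624805e+01],
       [ 2.36802961e-02, -8.80093202e-02, -9.95838141e-01,
         1.11754430e+03],
       [ 0.00000000e+00,  0.00000000e+00,  0.00000000e+00,
         1.00000000e+00]])}
side {'fx': 415.3399800788849, 'fy': 415.3399800788849, 'cx': 317.5592724498855, 'cy': 208.04082613872043, 'world_from_camera': array([[ 9.92616841e-01, -9.02208413e-02,  8.10679162e-02,
         4.96414493e+02],
       [-1.19151767e-01, -6.00298856e-01,  7.90850264e-01,
        -6.98583509e+02],
       [-2.26861988e-02, -7.94670676e-01, -6.06616727e-01,
         6.00923403e+02],
       [ 0.00000000e+00,  0.00000000e+00,  0.00000000e+00,
         1.00000000e+00]])}
{'clock': 0.1, 'qpos': array([ 1.21218283,  0.62926321,  0.03846274,  1.51827439, -0.02700233,
        0.9963257 , -0.01999233]), 'qd': array([-0.00031559, -0.00192084, -0.00014041, -0.00250395, -0.00107823,
        0.00163261,  0.00167727]), 'tau': array([ 1.39877680e-03, -5.64543056e+01,  1.22976344e+00, -1.93973619e+01,
        1.11758753e-02,  5.44413124e-03,  1.90158869e-05]), 'eef_pos': array([ 187.47442573, -621.7779331 ,  230.47314337]), 'tool_rot': array([-1.57254829e+00, -2.72364261e-05, -2.84878743e+00]), 'force': array([ 0.42766638,  0.08377782, -0.08188766]), 'torque': array([-0.02503506, -0.01213672,  0.02307603]), 'width': 85.4661924288216}
```

View pics/top0.png

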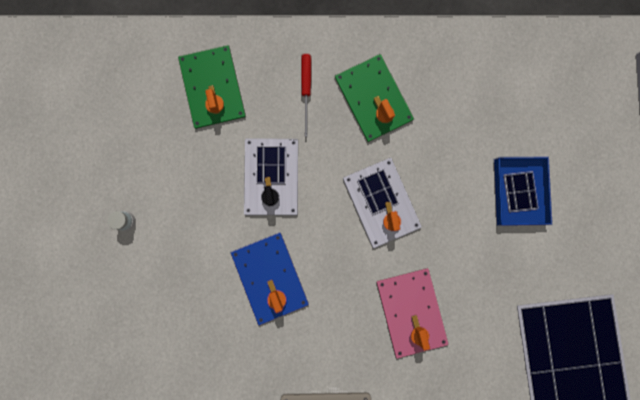

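View pics/side0.png

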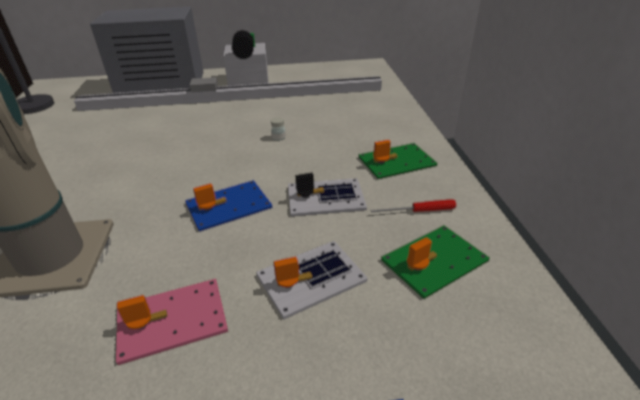

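Candidates (top view): orange clamps on green plates (213,102) and (384,113), on blue (277,300), on pink (420,338), and on aluminium with a panel (391,220). The black clamp at (269,195) is the bystander. I choose (391,220): it is the orange one on an aluminium plate with its toe over a dark blue panel.

```bash
cat >h.py <<'E'
import numpy as np, cv2
from cell import *
def cast(n,p,z):
    c=calibration(n);T=c["world_from_camera"]
    d=T[:3,:3]@[(p[0]-c["cx"])/c["fx"],(p[1]-c["cy"])/c["fy"],1]
    return T[:3,3]+d*(z-T[2,3])/d[2]
def proj(n,P):
    c=calibration(n);T=c["world_from_camera"]
    q=T[:3,:3].T@(np.array(P,float)-T[:3,3])
    return np.array([c["fx"]*q[0]/q[2]+c["cx"],c["fy"]*q[1]/q[2]+c["cy"]])
E
python3 - <<'E'
from h import *
im=cv2.imread("pics/top0.png"); x0,y0,x1,y1=335,150,430,255
c=im[y0:y1,x0:x1]; hsv=cv2.cvtColor(c,cv2.COLOR_BGR2HSV)
s=im
cr=cv2.resize(c,None,fx=5,fy=5,interpolation=cv2.INTER_CUBIC)
si=cv2.imread("pics/side0.png")[225:320,245:375]
sr=cv2.resize(si,None,fx=4,fy=4,interpolation=cv2.INTER_CUBIC)
H=np.zeros((525,475+520,3),np.uint8);H[:,:475]=cr;H[:380,475:]=sr
cv2.imwrite("pics/crop1.png",cv2.resize(H,None,fx=.8,fy=.8))
def comp(m,n):
    m=cv2.morphologyEx(m,cv2.MORPH_CLOSE,np.ones((n,n)))
    k=max(cv2.findContours(m,cv2.RETR_EXTERNAL,cv2.CHAIN_APPROX_NONE)[0],key=cv2.contourArea)
    return k.reshape(-1,2)+[x0,y0]
al=cv2.inRange(hsv,(0,0,150),(179,40,255))
for nm,m,n,z in(("plate",al,9,12),("panel",cv2.inRange(c,(0,0,0),(90,50,45)),5,17),("orange",cv2.inRange(hsv,(3,190,120),(14,255,255)),1,60),("toe",cv2.inRange(hsv,(14,120,80),(25,255,255)),1,26)):
    k=comp(m,n); w=np.array([cast("top",p,z)[:2] for p in k],np.float32)
    print(nm,len(k),cv2.minAreaRect(w),w.mean(0), cv2.minAreaRect(k.astype(np.float32))[0])
E
```

```text
plate 396 ((539.42626953125, -139.43247985839844), (223.47601318359375, 245.79302978515625), 89.21004486083984) [ 538.7319  -138.25885] (381.9999694824219, 201.99996948242188)
panel 115 ((562.83837890625, -127.46944427490234), (80.53600311279297, 61.17351150512695), 22.494993209838867) [ 562.2726  -128.84251] (377.6896667480469, 191.27584838867188)
orange 42 ((493.181396484375, -159.82516479492188), (40.1818733215332, 17.234783172607422), 9.989714622497559) [ 493.15698 -158.22488] (395.3269348144531, 220.13462829589844)
toe 26 ((524.3643798828125, -150.37527465820312), (25.8593692779541, 10.535881996154785), 6.773402690887451) [ 525.0301  -150.24503] (388.3299255371094, 207.30999755859375)
```

View pics/crop1.png

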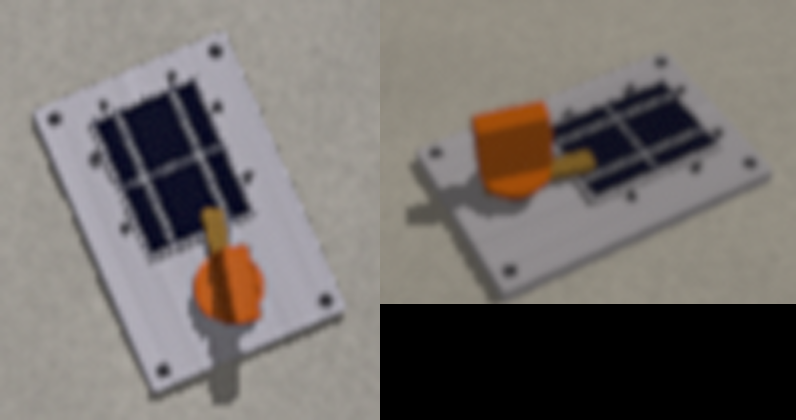

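The crop confirms it: orange bar and collar on the aluminium plate, with the toe over the panel's near edge and turned about 0.2 rad clockwise. The axis is near (492,-158) and the bar points at a yaw of about 0.17. I'll move above it.

>>> apply_moves(
  targets=[
    [-0.85,0,-0.7,0,0,0],
    [-0.85,0,-0.7,0,0,0],
    [-0.85,0,-0.7,0,0,0],
    [-0.85,0,-0.7,0,0,0],
    [-0.85,0,-0.7,0,0,0],
    [-0.85,0,-0.7,0,0,0],
    [-0.85,0,-0.7,0,0,0],
    [-0.85,0,-0.7,0,0,0],
    [-0.85,0,-0.7,0,0,0],
    [-0.85,0,-0.7,0,0,0],
    [-0.85,0,-0.7,0,0,0],
    [-0.85,0,-0.7,0,0,0],
  ],
  jaw=1,
)

```text
clock: 1.6
eef_pos: [481.8, -181.6, 231.1]
tool_rot: [-1.571, -0.0, -2.849]
force: [0.2, -0.5, 0.4]
width: 85.9
```

```bash
python3 - <<'E'
from h import *
s=read_state();print(s["clock"],s["eef_pos"],s["tool_rot"],s["qpos"])
im=cv2.imread("pics/side0.png");h=cv2.cvtColor(im[240:300,265:305],cv2.COLOR_BGR2HSV)
m=cv2.inRange(h,(3,190,90),(14,255,255)); n,l,st,ce=cv2.connectedComponentsWithStats(m)
i=1+st[1:,4].argmax(); p=ce[i]+[265,240]; print("side blob",st[i],p,cast("side",p,48))
# axis estimates: bar top outline rays z=74 in side (top edge ends in crop: (472,117),(545,103))
for q in((472,117),(548,103)):
    p=(245+(q[0]/.8-475)/4,225+q[1]/.8/4); print(p,cast("side",p,74))
print([proj("side",(x,y,74)) for x,y in((492,-158),)], proj("top",(492,-158,31)))
E
```

```text
1.6 [ 481.77371317 -181.59547204  231.10832391] [-1.57097545e+00 -3.95387870e-04 -2.84887019e+00] [ 3.04349127e-01  4.35923585e-01  2.20380884e-03  1.89042021e+00
 -1.17487331e-03  8.15677666e-01 -9.70921451e-01]
side blob [ 10  18  24  29 541] [286.68761553 271.61922366] [ 491.45083413 -159.93613412   48.        ]
(273.75, 261.5625) [ 470.12339699 -157.16741296   74.        ]
(297.5, 257.1875) [ 513.32653018 -152.06208612   74.        ]
[array([285.94758333, 260.6628541 ])] [392.32123821 221.18700356]
```

>>> apply_moves(
  targets=[
    [-0.41,0,-0.47,0,0.97,0],
    [0,0.7,0,0,0,0],
    [0,0.7,0,0,0,0],
    [0,0.7,0,0,0,0],
    [0,0.7,0,0,0,0],
    [0,0.7,0,0,0,0],
    [0,0.5,0,0,0,0],
    [0,0.3,0,0,0,0],
    [0,0.27,0,0,0,0],
    [0,0,0,0,0,0],
  ],
)

```text
clock: 2.85
eef_pos: [491.3, -160.1, 48.1]
tool_rot: [-1.571, -0.001, -2.984]
force: [-0.6, 0.0, 0.2]
width: 85.3
```

```bash
python3 - <<'E'
from h import *
s=read_state();print(s["clock"],s["eef_pos"],s["tool_rot"],s["force"])
a=get_image("side")[190:330,220:400,::-1];b=get_image("top")[150:290,320:480,::-1]
cv2.imwrite("pics/close2.png",cv2.resize(np.hstack([a,b]),None,fx=2.3,fy=2.3,interpolation=cv2.INTER_CUBIC))
E
```

```text
2.85 [ 491.32185696 -160.05812684   48.10268022] [-1.57117723e+00 -7.64348744e-04 -2.98424914e+00] [-0.55374421  0.01784042  0.1528087 ]
```

View pics/close2.png

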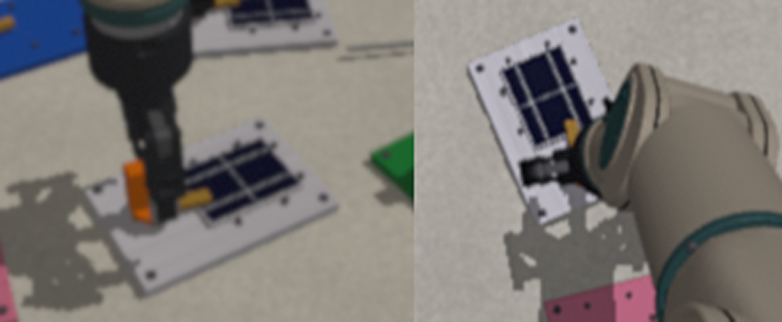

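The near finger stands on the near side of the bar. Its shift to the right in the side view matches the parallax I expect, and the toe and panel are untouched. I'll close the jaws.

>>> apply_moves(
  targets=[
    [0,0,0,0,0,0],
    [0,0,0,0,0,0],
    [0,0,0,0,0,0],
    [0,0,0,0,0,0],
    [0,0,0,0,0,0],
    [0,0,0,0,0,0],
    [0,0,0,0,0,0],
    [0,0,0,0,0,0],
  ],
  jaw=-1,
)

```text
clock: 3.95
eef_pos: [491.2, -157.1, 49.0]
tool_rot: [-1.574, -0.001, -2.982]
force: [-1.3, 7.8, 7.9]
width: 15.0
```

>>> apply_moves(
  targets=[
    [0,0,-0.08,0,0,0],
    [0,0,0,0,0.5,0],
    [0,0,0,0,0.6,0],
    [0,0,0,0,0.6,0],
    [0,0,0,0,0.6,0],
  ],
)

```text
clock: 4.58
eef_pos: [491.2, -157.0, 49.0]
tool_rot: [-1.571, 0.0, 2.976]
force: [-0.9, 0.6, 5.6]
width: 15.1
```

Turning well: yaw is down by 0.325 rad and the forces are low. I'll continue.

>>> apply_moves(
  targets=[
    [0,0,0,0,0.7,0],
    [0,0,0,0,0.7,0],
    [0,0,0,0,0.7,0],
    [0,0,0,0,0.7,0],
    [0,0,0,0,0.7,0],
    [0,0,0,0,0.7,0],
    [0,0,0,0,0.7,0],
    [0,0,0,0,0.5,0],
    [0,0,0,0,0,0],
    [0,0,0,0,0,0],
  ],
)

```text
clock: 5.82
eef_pos: [491.2, -157.0, 49.0]
tool_rot: [-1.571, 0.0, 2.223]
force: [-1.0, 0.4, 5.5]
width: 15.1
```

>>> apply_moves(
  targets=[
    [0,0,0,0,0,0],
    [0,0,0,0,0,0],
    [0,0,0,0,0,0],
    [0,0,0,0,0,0],
    [0,0,0,0,0,0],
    [0,0,0,0,0,0],
  ],
  jaw=1,
)

```text
clock: 6.58
eef_pos: [491.1, -157.0, 48.5]
tool_rot: [-1.571, 0.0, 2.224]
force: [0.5, 0.1, -0.3]
width: 85.1
```

>>> apply_moves(
  targets=[
    [0,-0.3,0,0,0,0],
    [0,-0.6,0,0,0,0],
    [0,-0.8,0,0,0,0],
    [0,-0.8,0,0,0,0],
    [0,-0.8,0,0,0,0],
    [0,-0.8,0,0,0,0],
    [0,-0.8,0,0,0,0],
  ],
)

```text
clock: 7.45
eef_pos: [490.8, -156.9, 246.4]
tool_rot: [-1.571, 0.0, 2.224]
force: [0.6, -0.3, -0.6]
width: 85.5
```

>>> apply_moves(
  targets=[
    [-0.7,0,0.53,0,0,0],
    [-0.7,0,0.53,0,0,0],
    [-0.7,0,0.53,0,0,0],
    [-0.7,0,0.53,0,0,0],
    [-0.7,0,0.53,0,0,0],
    [-0.7,0,0.53,0,0,0],
    [-0.7,0,0.53,0,0,0],
    [-0.7,0,0.53,0,0,0],
    [0,0,0,0,0,0],
    [0,0,0,0,0,0],
  ],
)

```text
clock: 8.7
eef_pos: [492.5, -437.0, 244.8]
tool_rot: [-1.572, -0.001, 2.224]
force: [0.5, -0.1, -0.6]
width: 85.6
```

```bash
python3 - <<'E'
from h import *
im=get_image("top")[:,:,::-1].copy(); x0,y0,x1,y1=230,130,430,260
o=cv2.imread("pics/top0.png")
cv2.imwrite("pics/end.png",cv2.resize(np.vstack([o[y0:y1,x0:x1],im[y0:y1,x0:x1]]),None,fx=2.3,fy=2.3,interpolation=cv2.INTER_CUBIC))
for n,A in(("before",o),("after",im)):
    for nm,(a,b) in dict(lh=(335,425),rh=(245,300)).items():
        c=A[130:255,a:b];h=cv2.cvtColor(c,cv2.COLOR_BGR2HSV)
        for t,m,z in(("toe",cv2.inRange(h,(14,120,80),(25,255,255)),26),("panel",cv2.inRange(c,(0,0,0),(90,50,45)),17)):
            m=cv2.morphologyEx(m,cv2.MORPH_CLOSE,np.ones((5,5)))
            ks=cv2.findContours(m,cv2.RETR_EXTERNAL,cv2.CHAIN_APPROX_NONE)[0]
            if ks:
                k=max(ks,key=cv2.contourArea).reshape(-1,2)+[a,130]
                print(n,nm,t,cv2.minAreaRect(np.array([cast("top",p,z)[:2] for p in k],np.float32)))
s=read_state();print(s["clock"],s["eef_pos"])
E
```

```text
before lh toe ((524.3643798828125, -150.37527465820312), (25.8593692779541, 10.535881996154785), 6.773402690887451)
before lh panel ((562.83837890625, -127.46944427490234), (80.53600311279297, 61.17351150512695), 22.494993209838867)
before rh toe ((587.8419799804688, 128.53909301757812), (19.22743034362793, 11.178426742553711), 13.787449836730957)
before rh panel ((628.147216796875, 122.44842529296875), (58.52505874633789, 78.18763732910156), 89.76262664794922)
after lh toe ((513.7421875, -185.9541473388672), (8.142844200134277, 13.252059936523438), 43.88471221923828)
after lh panel ((562.83837890625, -127.46944427490234), (80.53600311279297, 61.17351150512695), 22.494993209838867)
after rh toe ((587.8419799804688, 128.53909301757812), (19.22743034362793, 11.178426742553711), 13.787449836730957)
after rh panel ((628.147216796875, 122.44842529296875), (58.52505874633789, 78.18763732910156), 89.76262664794922)
8.75 [ 492.82867847 -436.51733067  244.74511132]
```

View pics/end.png

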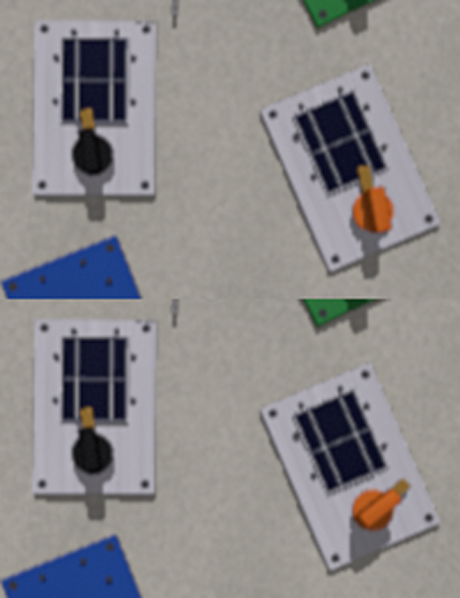

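The toe has swung clear, toward (403,488) in this crop. The panel and the black clamp are unchanged, so I'm handing the job in.

```bash
python3 -c "
from cell import *
print(finish_job(), read_state()['clock'])"
```

```text
the job is handed in; nothing more can be done
the job is handed in; nothing more can be done
```

The orange clamp on the aluminium plate is loosened and its toe is clear of the panel. I gripped its bar, turned it clockwise by about 1.08 rad, opened the jaws, then lifted and moved the arm away.

- **Clamp angle:** I estimate it ended at about 1.3 rad, from a start of about 0.23 rad. This comes from the tool's yaw while gripping and the panel's measured direction. The joint itself can't be read directly.
- **Panel and black clamp:** in the top image, the panel outline and the black toe measured identical before and after.
- **Arm and time:** the arm ended about 280 mm to the side of the clamp and 245 mm up, touching nothing. The clock read 8.75 s just before I handed the job in.
- **Disagreements:** once gripped, the bar's centre proved to be about 3 mm from where the arm stood. I corrected for that before turning. The colour mask for the plate's outline gave an unusable size (223 x 246 mm instead of 180 x 125 mm), so I used the panel, bar and toe instead.

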